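# Load a build plate in the bench fixture and clip it down

## Task

Get the build plate ready for taking the print off: first slide the plate fully home into the green slot at the back of the bench fixture. Then press the tail of the red sprung clip to open its jaw, slide the open clip over the plate's side edge as far as it goes, and let the jaw close on top of the plate. Leave the other things on the bench where they are.

Things in the scene. Friction and masses are not known exactly. Their poses are not given: they have to be found in the camera images.
- bed: The fixture, fixed: aluminium base 340 (x) x 200 (y), two flat rails with tops 40 above the table beside a 64 wide open channel along its middle (floor 10 above the table). Origin: middle of its underside; +x points to the slot at the back. Yellow lines on the rails (x -66 to -60) touch the front edge of a fully home plate. The clip is on the right (-y) side, at x = -20.
- slot (a point): Middle of the foot of the green slot's rear stop, 40 above the table, at x = 120, y = 0 in the fixture's frame. The slot's side walls lie at y = +-71.5 (x 50 to 120), with flared lead-ins from x = -4; its roof spans x = 75 to 160, underside 50 and top 58 above the table. The plate's back edge touches the stop when home.
- plate: The build plate: dark slab 180 (x) x 140 (y) x 8 thick lying on the rails in front of the slot, with a white print 45 x 50 x 27 high stuck on its top left of the middle. Origin: middle of its underside; x points to the slot. Fully home it has its centre at x = +30, y = 0 in the fixture's frame, underside 40 above the table.
- plate_front (a point): Middle of the plate's front edge (the edge towards the robot, away from the slot), at half its thickness; 90 from the plate's centre. At this y the edge hangs over the open channel.
- clip (a joint): How far the clip's carriage has slid (m) along the fixture's +y, towards the plate: 0 = drawn back, 0.050 = fully forward (its stop). It slides with about 2 N of friction and stays where it is left.
- jaw (a joint): Opening of the clip's red rocker (rad): 0 = shut, 0.45 = fully open (hard stop); about 0.17 when it rests on the plate; 0.26 or more clears the plate. Its spring shuts it. The pivot runs along the fixture's x, 60 above the table, at x = -20, y = -140 + clip travel in the fixture's frame.
- clip_pad (a point): Middle of the top of the red rocker's tail, 38 (x) x 54: press here, 5 to 9 N. It lies 36 outwards (-y of the fixture) of the pivot, 80 above the table when shut, when its outer end slopes up by 0.35 rad. Pressing it down by about 11 opens the jaw to 0.3.
- clip_rib (a point): Top middle of the red cross rib at the tail's inner end, 38 wide (x), 5 thick, about 17 high above the tail: pushing its outer face towards the fixture's +y slides the clip to the plate. Its outer face is about 22 inwards of clip_pad.
- clip_foot (a point): Middle of the underside of the clip's foot (28 x 10), at the plate end of the rocker, 42 inwards of the pivot; 41 above the table when the jaw is shut. Shut, the foot's blunt front is lower than the plate's top and would butt against the plate's edge.
- scraper: print scraper with a flat blade, 200 long, lying on the table to the left of the fixture
- glue: upright yellow glue stick, diameter 28, 95 tall, standing on the table to the right of the fixture; origin under its foot
- bracket: small blue L-shaped printed bracket, 50 x 40 x 33, on the table to the right of the fixture
- spool: black spool of white filament lying flat, diameter 190, 60 high
- caliper: steel caliper with black head, 190 long, lying flat
- mouse: grey computer mouse, 100 x 60 x 32

How it is judged:
By the outcome, as a careful person would: the job done as asked, in the order asked, and still so for the second after the job is handed in, with the robot touching nothing.
It also fails if it takes over 56 s, if anything falls off the work surface, if the arm or the gripper's body presses on something with over 40 N, if the wrist force passes 120 N, or if a joint passes its speed limit or range.

## Robot

A 6-joint arm with a two-finger parallel gripper is mounted at the origin on the work surface. World frame = base frame: x ahead of the robot, y to its left, z up, the work surface at z = 0. Lengths are in m, angles in rad, forces in N, time in s.
With the tool pointing down it reaches from about 0.25 to 0.725 m from the base axis. Payload 4 kg.
Tool frame: the origin (TCP) lies on the centre line of the jaws, within the pads' length; the fingertips stand 22 mm ahead of it and the grasp point (between the pads) lies 3 mm ahead of it; z points along the fingers, y is the line along which they close (so a half turn about z gives the same grasp; the last joint's range is limited). The gripper opens to 85 mm and grips with 20 to 120 N. Pads are 22 mm wide; open, the fingers measure 114 mm over their backs; the gripper's body (76 mm by 85 mm) begins 54 mm behind the grasp point. The pads swing forward as they close: fully open they stand 13 mm farther back than shut.
Start: joints at [-1.258, 0.241, 0.005, 1.335, 0, 1.571], TCP at [0.154, -0.476, 0.253] pointing down, gripper open.
Joint ranges: [-2.72, 2.72], [-1.05, 1.87], [-1.09, 1.28], [-1.99, 2.15], [-1.42, 1.44], [-3.14, 3.14]. Speed limits (rad/s): [2.79, 2.79, 3.14, 3.14, 3.14, 3.14].

## Interface

Orientations are given as a unit quaternion [x, y, z, w].
In Python, from workcell import bot gives the robot as it stands.
- The arm moves only by the shell command python3 -m inch 'ROWS'. ROWS is JSON, one flat list of numbers, 7 for each row, row after row: the shift along the world's x, y, z in mm, then the turn, a rotation vector about the world's x, y, z in rad, then the opening in per cent of the stroke, from 0 (shut) to 100 (fully open). A call has 1 to 8 rows; each row is the pose to reach, as a shift and turn from the pose commanded when the call began; what a row does not reach only later rows make up. A row lasts 1/12 s, in which the tool goes at most 41.7 mm and 7.16 degrees, less where a joint would pass 70% of its speed; a pose out of reach is approached as far as the arm can. A call with a gripper value outside its range is refused whole. The fingers move at their own pace and stop on an object; the grip force is fixed at half the most. Time passes only in rows, so rows that repeat a pose let the fingers close. It gives the time, the measured TCP pose, the force, the opening and the grip force at its end, in the units of the state.
- bot.get_obs(): the state, without advancing time (a new reading comes with each control period).
- bot.camera(name): name is "scene" or "top"; returns the picture (400x640x3 uint8, blue, green, red); there is no depth.
- bot.camera_info(name): a dict with "intrinsics" (3x3 intrinsics, pixels), "camera_from_world" (4x4, takes a point from world to camera coordinates). Camera axes: x right, y down, z forward; pixel columns grow to the right and rows downward; lengths in m; the calibration is good to about 2 mm. A picture is of the moment at which its call begins. camera_info takes no time and is no camera call.
- bot.job_done(): hands the job in; it is judged then, once.
Trained networks look in the newest picture that a camera, given by its name, has taken for a name from the list of things; names that differ only in an ending like _2 or _b are one class to them, and where a whole thing is asked for, a point or a joint stands for the part that bears it (a point fixed in the world has none). Each returns a list of dicts, best first, with "confidence" (0 to 1); they miss things now and then, are a little off and sometimes report something else, mostly with a low value. They report only what shows in the picture. A call takes as long as a camera call.
- bot.silhouettes(camera, target): "mask" (400x640 bool, what is visible of it) and "uv" ([column, row] in pixels, amid what is visible of it).
- bot.spot_point(camera, target): "uv" ([column, row] in pixels: a listed point, or the origin of a listed thing).
The state is a dict: "clock": time; "joint_pos": joint angles; "joint_vel": joint speeds; "tau": joint torques, N m; "eef_pos": TCP position; "tool_rot": TCP orientation; "ft_force": force on the tool from outside, world axes, zero at the start; "ft_torque": the same for the moment, N m; "grip_width": finger opening in m; "grasp_force": force on a finger pad.
Only numpy, scipy, OpenCV 4.12 (cv2) and the standard library are available. Lean on these libraries where they do the work, as an engineer would, in place of code of your own. Each camera call takes 0.05 s, during which the arm holds its last target. There are 200 camera calls.

## Working session

There is one attempt and no reset: what is moved stays moved. The work goes in short steps, Python scripts to look and compute and a shell command to move; the robot and the scene stay as the last step left them, time stands still between calls to the robot, and variables do not carry over. Pictures are saved under pics/ and viewed, at most 10 in all, crops included, and the job is handed in when it is done.

```bash
mkdir -p pics; ls; cat > h.py <<'E'
import numpy as np, cv2
from workcell import bot
def px2w(cam,uv,z):
    i=bot.camera_info(cam);K=np.array(i["intrinsics"]);T=np.array(i["camera_from_world"])
    R,t=T[:3,:3],T[:3,3]; c=-R.T@t; d=R.T@np.linalg.inv(K)@np.array([uv[0],uv[1],1.])
    return c+d*(z-c[2])/d[2]
def w2px(cam,p):
    i=bot.camera_info(cam);K=np.array(i["intrinsics"]);T=np.array(i["camera_from_world"])
    q=K@(T[:3,:3]@np.array(p)+T[:3,3]); return q[:2]/q[2]
E
python3 - <<'E'
from h import *
for c in("top","scene"):
    im=bot.camera(c); cv2.imwrite(f"pics/{c}0.png",im)
    for n,z in(("slot",.04),("plate",.04),("plate_front",.044),("clip_pad",.08),("clip_rib",.09),("clip_foot",.041),("bed",0),("glue",0),("bracket",0),):
        r=bot.spot_point(c,n)
        print(c,n,[(round(x["confidence"],2),np.round(x["uv"],1).tolist(),np.round(px2w(c,x["uv"],z)[:2],4).tolist()) for x in r[:2]])
o=bot.get_obs();print(o["clock"],o["eef_pos"],o["tool_rot"],o["ft_force"])
E
```

```text
pics
top slot [(0.93, [275.9, 150.2], [0.7126, 0.1089])]
top plate [(0.88, [297.2, 210.8], [0.5365, 0.0508])]
top plate_front [(0.9, [302.6, 241.4], [0.4511, 0.037])]
top clip_pad [(0.98, [349.3, 178.1], [0.6158, -0.0944])]
top clip_rib [(0.58, [341.2, 181.0], [0.6062, -0.0719])]
top clip_foot [(0.8, [320.6, 186.8], [0.6023, -0.0159]), (0.4, [241.6, 208.4], [0.5474, 0.2054])]
top bed [(0.61, [285.7, 196.3], [0.5857, 0.0868])]
top glue [(0.73, [435.0, 255.9], [0.4031, -0.3326]), (0.67, [334.5, 153.3], [0.7106, -0.0588])]
top bracket [(0.53, [285.5, 193.1], [0.5952, 0.0873]), (0.24, [297.0, 212.3], [0.5379, 0.0547])]
scene slot [(0.81, [327.4, 279.6], [0.7131, 0.0954]), (0.22, [349.8, 250.8], [0.6101, 0.0888])]
scene plate [(0.74, [354.1, 228.8], [0.542, 0.0563])]
scene plate_front [(0.88, [365.7, 206.4], [0.4578, 0.0378]), (0.72, [291.2, 210.2], [0.5872, -0.1177])]
scene clip_pad [(0.79, [289.3, 210.5], [0.6176, -0.0958])]
scene clip_rib [(0.76, [301.9, 209.7], [0.604, -0.0644]), (0.58, [317.8, 227.7], [0.6305, 0.0065])]
scene clip_foot [(0.66, [319.5, 224.8], [0.5837, -0.0247])]
scene bed [(0.67, [349.2, 251.9], [0.5856, 0.0717])]
scene glue [(0.7, [211.2, 189.1], [0.6252, -0.4023]), (0.65, [279.0, 261.9], [0.7172, -0.0545])]
scene bracket [(0.54, [314.2, 203.1], [0.4931, -0.1129])]
1.0 [ 0.15387589 -0.47574097  0.25332145] [ 9.87792010e-01  1.55778514e-01 -4.33254602e-06  1.51013283e-05] [-0.24347148 -0.30972953 -0.24794109]
```

View pics/top0.png

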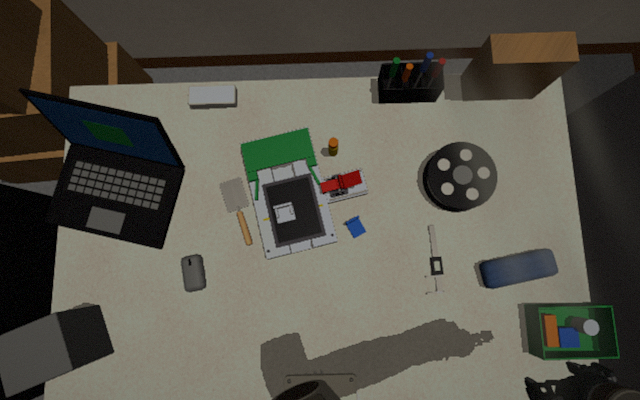

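View pics/scene0.png

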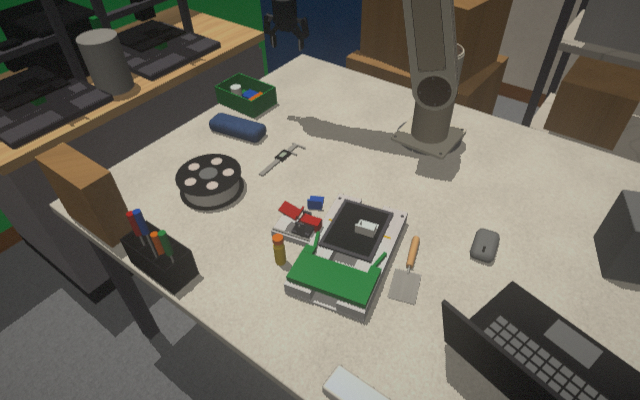

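```bash
python3 - <<'E'
from h import *
from scipy.optimize import least_squares
im=bot.camera("top"); bot_c=im[120:265,230:380]; cv2.imwrite("pics/crop1.png",cv2.resize(bot_c,None,fx=4,fy=4,interpolation=cv2.INTER_CUBIC))
for n,z in(("plate",.048),("bed",.0),("slot",.058)):
    for r in bot.silhouettes("top",n)[:1]:
        m=r["mask"].astype(np.uint8); c=max(cv2.findContours(m,0,1)[0],key=cv2.contourArea)[:,0].astype(float)
        w=np.array([px2w("top",u,z)[:2] for u in c],np.float32)
        print(n,r["confidence"],m.sum(),cv2.minAreaRect(w))
for n in("glue","bracket"):
    for c in("top","scene"):
        for r in bot.silhouettes(c,n)[:2]:print(n,c,r["confidence"],r["uv"]) if c=="top" or bot.camera(c) is not None else 0
# fit fixture pose
f={"slot":(.12,0,.04),"clip_pad":(-.02,-.176,.08),"clip_rib":(-.02,-.152,.09),"bed":(0,0,0),"clip_foot":(-.02,-.098,.041)}
ob=[]
for c in("top","scene"):
    bot.camera(c)
    for n,p in f.items():
        r=bot.spot_point(c,n)
        if r: ob.append((c,p,np.array(r[0]["uv"]),n))
def res(x,full=False):
    e=[]
    for c,p,uv,n in ob:
        q=[x[0]+p[0]*np.cos(x[2])-p[1]*np.sin(x[2]),x[1]+p[0]*np.sin(x[2])+p[1]*np.cos(x[2]),p[2]]
        e.append(w2px(c,q)-uv)
    return np.ravel(e)
s=least_squares(res,[.59,.08,.2],loss="soft_l1")
print(s.x);print([(o[0],o[3]) for o in ob],np.round(res(s.x).reshape(-1,2),1).tolist())
E
```

```text
plate 0.74 3390 ((0.5376145243644714, 0.0602506585419178), (0.18318359553813934, 0.1443612277507782), 12.469629287719727)
bed 0.88 6452 ((0.6152105331420898, 0.02259242534637451), (0.35746175050735474, 0.3305444121360779), 13.280364036560059)
slot 0.57 6334 ((0.6009594798088074, 0.019301563501358032), (0.33605489134788513, 0.3131937086582184), 12.667864799499512)
glue scene 0.77 [277.2, 248.9]
bracket top 0.71 [356.9, 228.1]
bracket top 0.35 [289.4, 174.2]
bracket scene 0.61 [313.1, 202.5]
bracket scene 0.17 [405.3, 282.2]
[0.5951153  0.07886354 0.21776169]
[('top', 'slot'), ('top', 'clip_pad'), ('top', 'clip_rib'), ('top', 'bed'), ('top', 'clip_foot'), ('scene', 'slot'), ('scene', 'clip_pad'), ('scene', 'clip_rib'), ('scene', 'bed'), ('scene', 'clip_foot')] [[0.1, 1.2], [2.5, 1.0], [2.6, -0.6], [1.0, -1.0], [-2.3, -0.4], [1.3, -0.4], [0.3, -0.4], [18.0, 48.5], [-1.8, 1.5], [0.2, 0.4]]
```

View pics/crop1.png

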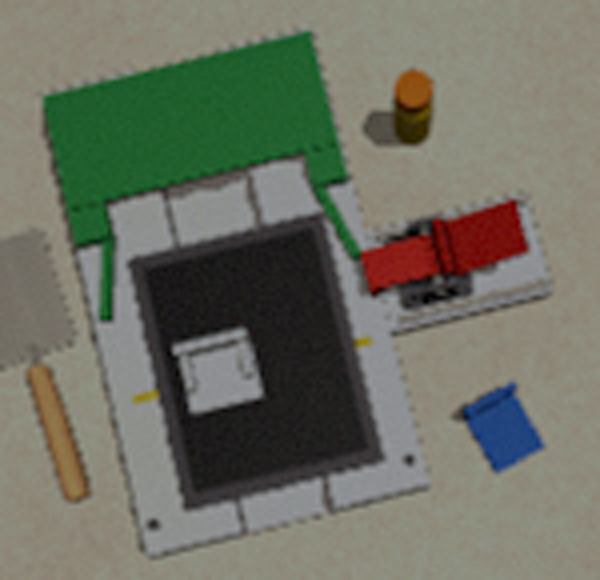

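```bash
python3 - <<'E'
from h import *
def P(u,v,z):return px2w("top",(230+u/4-.4,120+v/4-.4),z)[:2]*1000
A=lambda d:np.degrees(np.arctan2(d[1],d[0]))
yl,yr=P(146,397,.04),P(363,342,.04);print("yellow",yl,yr,"yaw",A(yl-yr)-90)
fl,fr=P(147,553,.04),P(428,487,.04);print("front",fl,fr,np.linalg.norm(fl-fr),"yaw",A(fl-fr)-90)
bl,br=P(42,98,.058),P(312,32,.058);print("roof back",bl,br,np.linalg.norm(bl-br),A(bl-br)-90)
for n,q in dict(frontmid=(fl+fr)/2,roofmid=(bl+br)/2).items():print(n,q)
c=[P(*p,.048) for p in((133,262),(325,217),(382,460),(190,507))]
print("plate",np.mean(c,0),A(c[0]-c[1])-90,A(c[3]-c[2])-90,A(c[0]-c[3]),A(c[1]-c[2]),np.linalg.norm(c[0]-c[1]),np.linalg.norm(c[0]-c[3]),"front mid",(c[2]+c[3])/2)
print("pad",P(493,230,.085),"rib",P(446,245,.1))
for n in [(350,262,.065)]:print(P(*n))
E
```

```text
yellow [516.36809829 137.31523267] [550.68985242 -13.86776726] yaw 12.790564609874224
front [409.30757629 136.89578814] [449.03907718 -55.84560749] 196.79389663823616 yaw 11.647735087265104
roof back [727.65308422 206.98532624] [770.20664329  16.31416543] 195.36196393887033 12.580968029374134
frontmid [429.17332674  40.52509032]
roofmid [748.92986375 111.64974584]
plate [538.99651908  59.11692823] 11.853810274610922 12.214398036872396 12.71741633297302 11.669713578070517 137.39820065300103 175.28961061448823 front mid [453.54402561  40.64947154]
pad [ 617.15000966 -103.73156784] rib [604.40485715 -71.26543417]
[602.31310953  -6.79287525]
```

```bash
python3 -m inch '[267,513,-100,0,0,-0.095,24,267,513,-100,0,0,-0.095,24,267,513,-100,0,0,-0.095,24,267,513,-100,0,0,-0.095,24,267,513,-100,0,0,-0.095,24,267,513,-100,0,0,-0.095,24,267,513,-100,0,0,-0.095,24,267,513,-100,0,0,-0.095,24]'
```

```text
clock: 2.82
eef_pos: [0.306, -0.1827, 0.1966]
tool_rot: [0.994, 0.108, 0.001, 0.0]
ft_force: [0.3, 0.4, -0.2]
grip_width: 0.0202
grasp_force: 0.0
```

```bash
python3 -m inch '[116,221,-47,0,0,0,24,116,221,-47,0,0,0,24,116,221,-47,0,0,0,24,116,221,-47,0,0,0,24,116,221,-47,0,0,0,24,116,221,-47,0,0,0,24,116,221,-47,0,0,0,24,116,221,-47,0,0,0,24]'; python3 - <<'E'
from h import *
im=bot.camera("top"); cv2.imwrite("pics/crop2.png",cv2.resize(im[120:285,230:400],None,fx=3.5,fy=3.5,interpolation=cv2.INTER_CUBIC))
o=bot.get_obs();print(o["eef_pos"],o["tool_rot"])
E
```

```text
clock: 3.48
eef_pos: [0.422, 0.0387, 0.149]
tool_rot: [0.994, 0.111, -0.0, 0.0]
ft_force: [-0.2, 0.4, 0.2]
grip_width: 0.0205
grasp_force: 0.0
[0.4212633  0.03727572 0.14916845] [ 9.93928642e-01  1.10024318e-01 -6.71432434e-04  2.29962736e-04]
```

View pics/crop2.png

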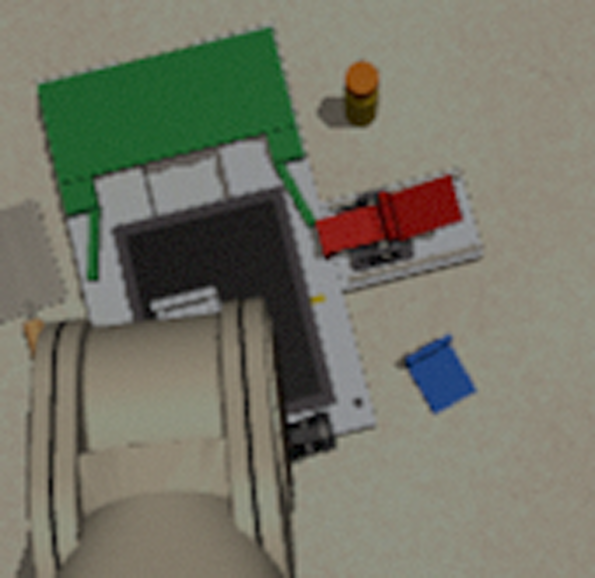

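```bash
python3 -m inch '[0,0,-35,0,0,0,24,0,0,-70,0,0,0,24,0,0,-95,0,0,0,24,0,0,-106,0,0,0,24,0,0,-106,0,0,0,24]'; python3 -m inch '[6,1,0,0,0,0,24,12,3,0,0,0,0,24,18,4,0,0,0,0,24,18,4,0,0,0,0,24]'; python3 - <<'E'
from h import *
im=bot.camera("scene"); cv2.imwrite("pics/s3.png",cv2.resize(im[150:320,250:450],None,fx=3.5,fy=3.5,interpolation=cv2.INTER_CUBIC))
E
```

```text
clock: 3.95
eef_pos: [0.4183, 0.0347, 0.0414]
tool_rot: [0.994, 0.107, -0.003, 0.0]
ft_force: [-0.1, 0.1, 0.1]
grip_width: 0.021
grasp_force: 0.0
clock: 4.28
eef_pos: [0.4427, 0.0407, 0.0451]
tool_rot: [0.994, 0.108, 0.003, 0.0]
ft_force: [-0.0, -0.2, -0.4]
grip_width: 0.0203
grasp_force: 0.0
```

View pics/s3.png

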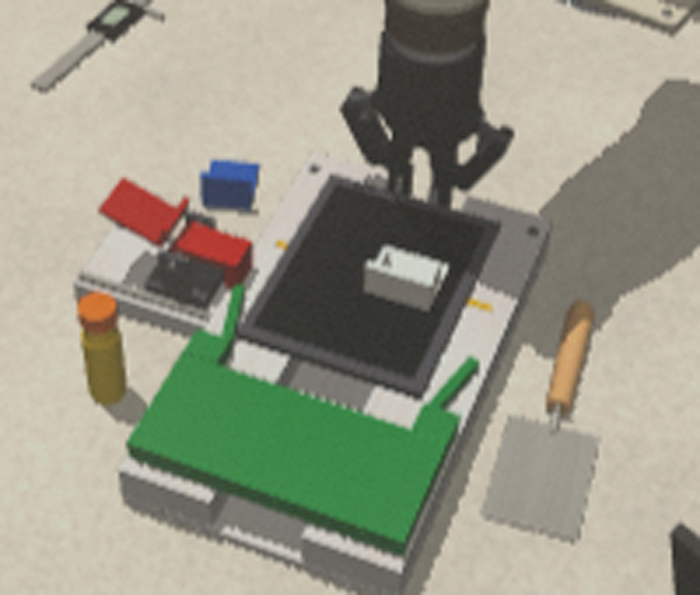

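```bash
python3 -m inch '[8,2,0,0,0,0,24,16,3.5,0,0,0,0,24,24,5.5,0,0,0,0,24,32,7,0,0,0,0,24,32,7,0,0,0,0,24]'; python3 -m inch '[8,2,0,0,0,0,24,16,3.5,0,0,0,0,24,24,5.5,0,0,0,0,24,32,7,0,0,0,0,24]';python3 - <<'E'
from h import *
im=bot.camera("scene"); cv2.imwrite("pics/s4.png",cv2.resize(im[150:320,250:450],None,fx=3.5,fy=3.5,interpolation=cv2.INTER_CUBIC))
E
```

```text
clock: 4.75
eef_pos: [0.4745, 0.0482, 0.0439]
tool_rot: [0.994, 0.109, 0.002, 0.0]
ft_force: [0.4, 0.1, 0.9]
grip_width: 0.0205
grasp_force: 0.0
clock: 5.08
eef_pos: [0.5043, 0.0549, 0.0434]
tool_rot: [0.994, 0.109, -0.0, -0.0]
ft_force: [-1.6, -0.2, -0.4]
grip_width: 0.0204
grasp_force: 0.5
```

View pics/s4.png

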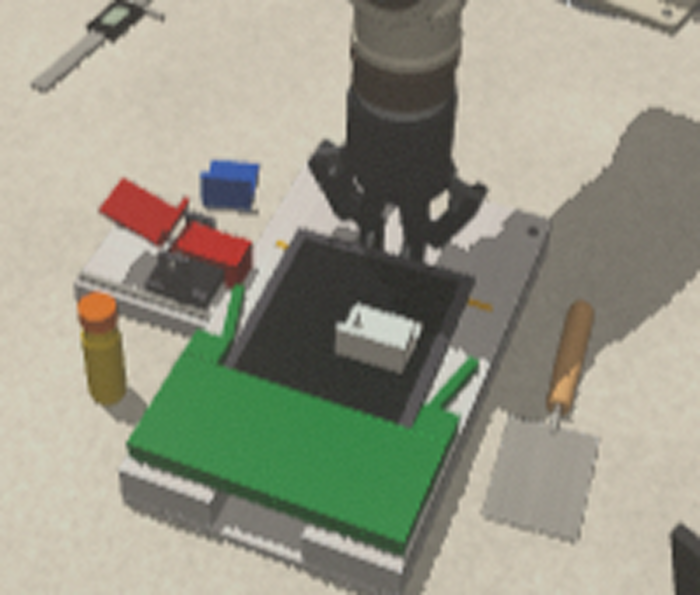

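```bash
python3 -m inch '[5,1,0,0,0,0,24,10,2,0,0,0,0,24,15,3.3,0,0,0,0,24,18,4,0,0,0,0,24,18,4,0,0,0,0,24]'; python3 -m inch '[2,0.5,0,0,0,0,24,4,1,0,0,0,0,24,4,1,0,0,0,0,24]';  python3 -m inch '[2,0.5,0,0,0,0,24,4,1,0,0,0,0,24,4,1,0,0,0,0,24]'
```

```text
clock: 5.55
eef_pos: [0.5226, 0.0588, 0.0436]
tool_rot: [0.994, 0.109, 0.001, -0.0]
ft_force: [0.4, 0.9, 0.1]
grip_width: 0.0203
grasp_force: 0.0
clock: 5.8
eef_pos: [0.5237, 0.0598, 0.043]
tool_rot: [0.994, 0.109, -0.002, -0.0]
ft_force: [-4.8, 0.5, 2.2]
grip_width: 0.0203
grasp_force: 2.2
clock: 6.05
eef_pos: [0.5244, 0.0605, 0.0423]
tool_rot: [0.994, 0.109, -0.005, -0.0]
ft_force: [-11.6, 0.3, 4.8]
grip_width: 0.0206
grasp_force: 5.4
```

```bash
python3 -m inch '[2,0.5,0,0,0,0,24,5,1,0,0,0,0,24,5,1,0,0,0,0,24]'; python3 - <<'E'
from h import *
im=bot.camera("scene"); cv2.imwrite("pics/s5.png",cv2.resize(im[190:300,280:420],None,fx=5.5,fy=5.4,interpolation=cv2.INTER_CUBIC))
E
```

```text
clock: 6.3
eef_pos: [0.5245, 0.0604, 0.0412]
tool_rot: [0.994, 0.109, -0.01, 0.0]
ft_force: [-20.9, -3.9, 10.0]
grip_width: 0.0208
grasp_force: 10.3
```

View pics/s5.png

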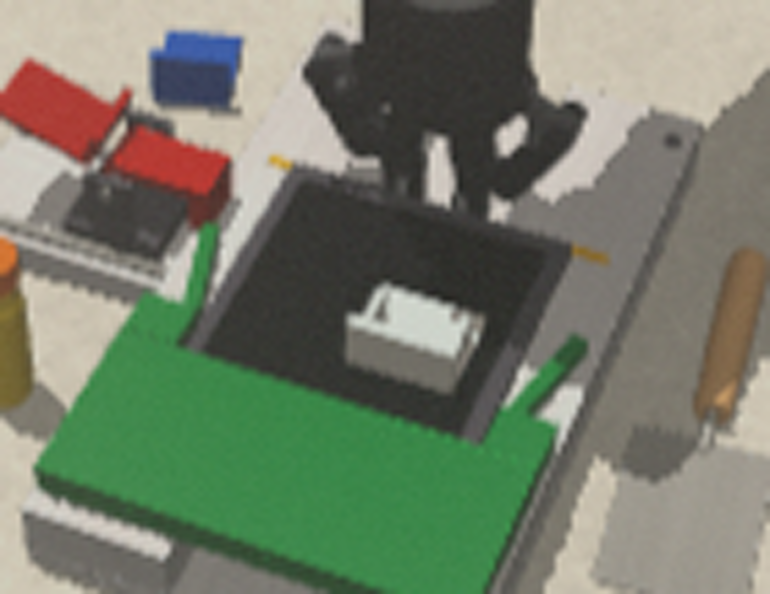

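```bash
python3 -m inch '[-10,-2,0,0,0,0,24,-30,-7,0,0,0,0,24,-40,-9,5,0,0,0,24,-40,-9,45,0,0,0,24,-40,-9,85,0,0,0,0,-40,-9,125,0,0,0,0,-40,-9,140,0,0,0,0,-40,-9,140,0,0,0,0]'; python3 - <<'E'
from h import *
o=bot.get_obs();print(o["joint_pos"],o["eef_pos"],o["tool_rot"],o["ft_force"])
E
```

```text
clock: 7.02
eef_pos: [0.4984, 0.053, 0.1896]
tool_rot: [0.994, 0.109, 0.006, 0.0]
ft_force: [-0.1, 0.0, 0.2]
grip_width: -0.0002
grasp_force: 0.0
[ 1.05932760e-01  2.71236682e-01 -1.24510492e-01  1.16246213e+00
 -9.09788275e-05  3.02992737e+00] [0.49841243 0.05297084 0.1895933 ] [9.94067566e-01 1.08582068e-01 6.29331149e-03 6.35270296e-05] [-0.07203618  0.03429477  0.18764455]
```

```bash
python3 - <<'E'
from h import *
for c in("top","scene"):
    for k in range(2):
        bot.camera(c)
        for n,z in(("clip_pad",.08),("clip_rib",.1),("clip_foot",.041),("slot",.04),("plate",.04),("plate_front",.044)):
            r=bot.spot_point(c,n)
            print(c,n,[(round(x["confidence"],2),np.round(px2w(c,x["uv"],z)[:2]*1000).tolist()) for x in r[:1]])
E
python3 -m inch '[115,-145,-35,0,0,1.57,0,115,-145,-35,0,0,1.57,0,115,-145,-35,0,0,1.57,0,115,-145,-35,0,0,1.57,0,115,-145,-35,0,0,1.57,0,115,-145,-35,0,0,1.57,0,115,-145,-35,0,0,1.57,0,115,-145,-35,0,0,1.57,0]'
```

```text
top clip_pad [(0.59, [614.0, -84.0])]
top clip_rib [(0.58, [609.0, -74.0])]
top clip_foot [(0.95, [590.0, -30.0])]
top slot [(0.8, [716.0, 108.0])]
top plate [(0.9, [619.0, 82.0])]
top plate_front [(0.91, [537.0, 68.0])]
top clip_pad [(0.67, [627.0, -94.0])]
top clip_rib [(0.74, [607.0, -73.0])]
top clip_foot [(0.83, [593.0, -23.0])]
top slot [(0.69, [712.0, 100.0])]
top plate [(0.69, [537.0, 67.0])]
top plate_front [(0.82, [536.0, 63.0])]
scene clip_pad [(0.89, [619.0, -99.0])]
scene clip_rib [(0.77, [622.0, -50.0])]
scene clip_foot [(0.98, [594.0, -19.0])]
scene slot [(0.64, [713.0, 106.0])]
scene plate [(0.6, [624.0, 82.0])]
scene plate_front [(0.75, [548.0, 72.0])]
scene clip_pad [(0.76, [614.0, -102.0])]
scene clip_rib [(0.92, [615.0, -58.0])]
scene clip_foot [(0.64, [589.0, -20.0])]
scene slot [(0.65, [709.0, 103.0])]
scene plate [(0.88, [620.0, 81.0])]
scene plate_front [(0.66, [536.0, 65.0])]
clock: 9.08
eef_pos: [0.6096, -0.0933, 0.1477]
tool_rot: [0.821, 0.571, -0.0, -0.0]
ft_force: [0.5, 0.4, -0.0]
grip_width: 0.0
grasp_force: 0.0
```

```bash
python3 -m inch '[0,0,0,0,0,0.57,0,0,0,0,0,0,0.57,0,0,0,0,0,0,0.57,0,0,0,0,0,0,0.57,0,0,0,0,0,0,0.57,0,0,0,0,0,0,0.57,0,0,0,0,0,0,0.57,0]'; python3 - <<'E'
from h import *
im=bot.camera("scene"); cv2.imwrite("pics/s6.png",cv2.resize(im[150:300,220:380],None,fx=4.5,fy=4,interpolation=cv2.INTER_CUBIC))
o=bot.get_obs();R=o["tool_rot"];print(o["eef_pos"],2*np.arctan2(R[1],R[0]))
p=o["eef_pos"]-np.array([0,0,.022]);u=w2px("scene",p);print("tip px in crop",(u-[220,150])*[4.5,4])
E
```

```text
clock: 9.67
eef_pos: [0.6094, -0.0924, 0.1484]
tool_rot: [0.63, 0.777, -0.0, -0.0]
ft_force: [-0.1, 0.0, 0.7]
grip_width: 0.0002
grasp_force: 0.0
[ 0.60950981 -0.0923642   0.14844226] 1.778835700722958
tip px in crop [320.07272593 184.4784781 ]
```

View pics/s6.png

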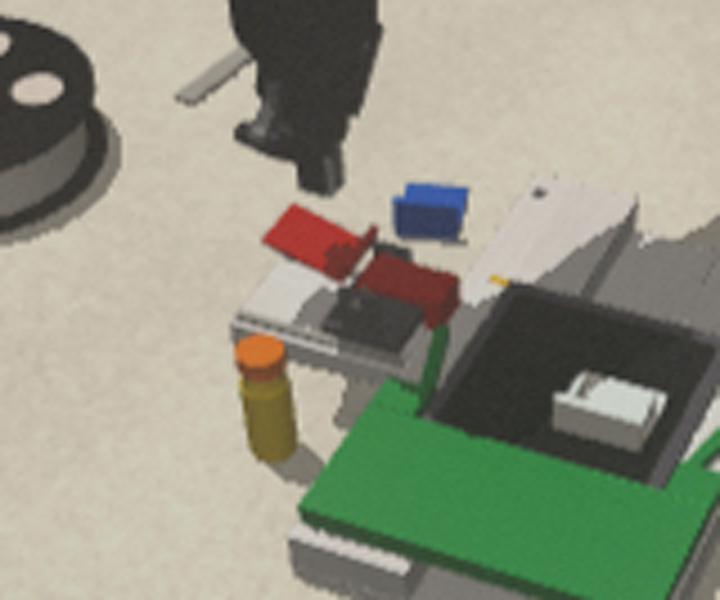

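```bash
python3 -m inch '[2.7,-1.5,-15,0,0,0,0,2.7,-1.5,-30,0,0,0,0,2.7,-1.5,-39,0,0,0,0,2.7,-1.5,-43,0,0,0,0,2.7,-1.5,-43,0,0,0,0]'; python3 -m inch '[0,0,-5,0,0,0,0,0,0,-5,0,0,0,0]';  python3 -m inch '[0,0,-5,0,0,0,0,0,0,-5,0,0,0,0]'
```

```text
clock: 10.13
eef_pos: [0.6114, -0.0937, 0.1043]
tool_rot: [0.629, 0.777, -0.001, -0.001]
ft_force: [0.8, -0.9, 0.9]
grip_width: 0.0001
grasp_force: 0.0
clock: 10.3
eef_pos: [0.6129, -0.0944, 0.1014]
tool_rot: [0.629, 0.777, 0.0, 0.001]
ft_force: [-1.2, -0.3, 5.1]
grip_width: -0.0003
grasp_force: 2.2
clock: 10.47
eef_pos: [0.6133, -0.0947, 0.097]
tool_rot: [0.629, 0.777, 0.0, 0.002]
ft_force: [0.2, -2.1, 6.8]
grip_width: -0.0002
grasp_force: 2.9
```

```bash
python3 -m inch '[0,0,-5,0,0,0,0,0,0,-5,0,0,0,0]';  python3 -m inch '[0,0,-3,0,0,0,0,0,0,-3,0,0,0,0,0,0,-3,0,0,0,0]'; python3 - <<'E'
from h import *
im=bot.camera("scene"); cv2.imwrite("pics/s7.png",cv2.resize(im[170:260,250:370],None,fx=6.5,fy=6.5,interpolation=cv2.INTER_CUBIC))
E
```

```text
clock: 10.63
eef_pos: [0.6134, -0.0949, 0.0924]
tool_rot: [0.629, 0.777, 0.0, 0.002]
ft_force: [-1.5, -2.4, 6.7]
grip_width: 0.0001
grasp_force: 3.5
clock: 10.88
eef_pos: [0.6135, -0.0949, 0.0901]
tool_rot: [0.629, 0.777, 0.0, 0.002]
ft_force: [-0.6, -1.9, 8.2]
grip_width: 0.0001
grasp_force: 3.9
```

View pics/s7.png

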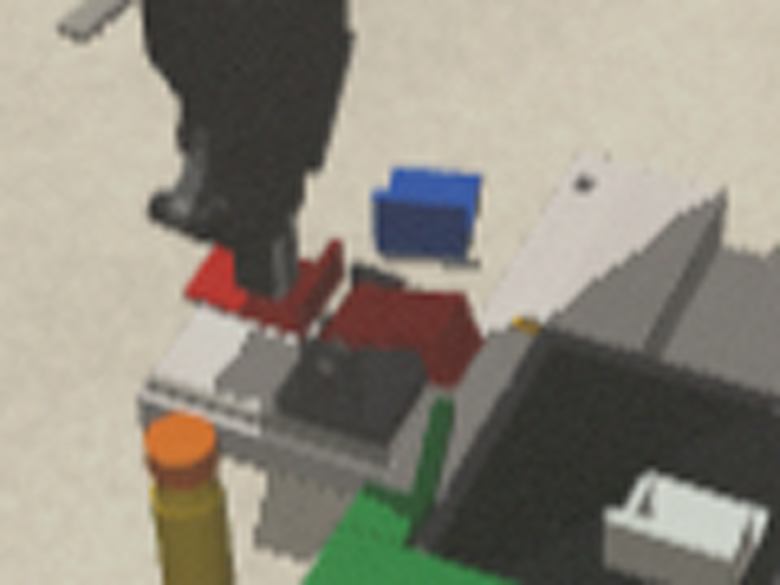

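```bash
python3 -m inch '[-1,5,-2,0,0,0,0,-2.2,10,-2,0,0,0,0,-3.3,15,-2,0,0,0,0,-3.3,15,-2,0,0,0,0]'; python3 - <<'E'
from h import *
im=bot.camera("scene"); cv2.imwrite("pics/s8.png",cv2.resize(im[170:260,250:370],None,fx=6.5,fy=6.5,interpolation=cv2.INTER_CUBIC))
for n,z in(("clip_pad",.07),("clip_rib",.09),("clip_foot",.053)):
    r=bot.spot_point("scene",n); print(n,[(round(x["confidence"],2),np.round(px2w("scene",x["uv"],z)[:2]*1000).tolist(),((np.array(x["uv"])-[250,170])*6.5).round().tolist()) for x in r[:1]])
E
```

```text
clock: 11.27
eef_pos: [0.6099, -0.0791, 0.0884]
tool_rot: [0.629, 0.777, 0.001, 0.002]
ft_force: [-2.7, -1.2, 9.0]
grip_width: 0.0002
grasp_force: 4.5
clip_pad [(0.72, [610.0, -75.0], [310.0, 292.0])]
clip_rib [(0.91, [617.0, -40.0], [365.0, 302.0])]
clip_foot [(0.74, [528.0, -85.0], [416.0, 198.0])]
```

View pics/s8.png

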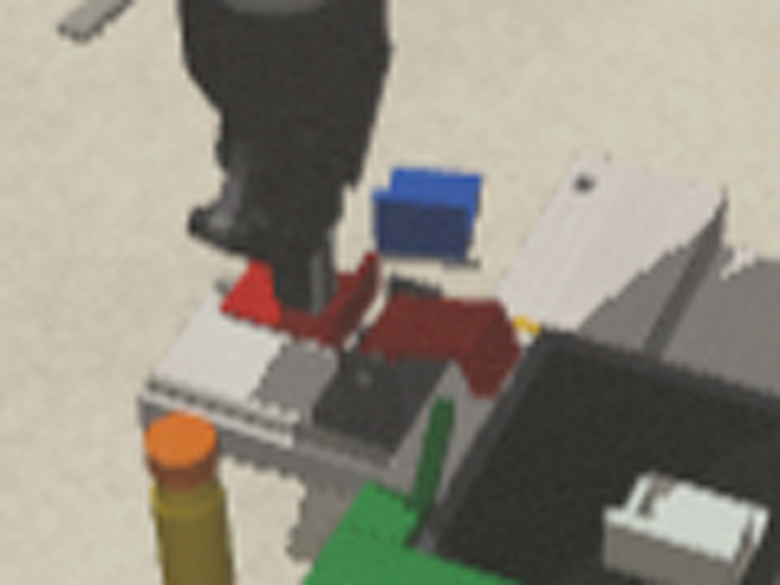

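```bash
python3 -m inch '[-1,5,0,0,0,0,0,-2.2,10,0,0,0,0,0,-2.2,10,0,0,0,0,0]';python3 -m inch '[-1,5,0,0,0,0,0,-2.2,10,0,0,0,0,0,-2.2,10,0,0,0,0,0]'; python3 -m inch '[-1,5,0,0,0,0,0,-2.2,10,0,0,0,0,0,-2.2,10,0,0,0,0,0]'
```

```text
clock: 11.72
eef_pos: [0.6076, -0.0691, 0.0884]
tool_rot: [0.629, 0.777, 0.001, 0.002]
ft_force: [-3.8, -0.6, 8.4]
grip_width: 0.0
grasp_force: 4.6
clock: 11.97
eef_pos: [0.6054, -0.059, 0.0884]
tool_rot: [0.629, 0.777, 0.001, 0.002]
ft_force: [-2.5, -0.9, 9.3]
grip_width: 0.0
grasp_force: 4.6
clock: 12.22
eef_pos: [0.6034, -0.0496, 0.0885]
tool_rot: [0.629, 0.777, 0.0, 0.002]
ft_force: [-2.2, -2.2, 9.2]
grip_width: 0.0001
grasp_force: 4.7
```

```bash
python3 -m inch '[-1,4,0,0,0,0,0,-1.7,8,0,0,0,0,0,-1.7,8,0,0,0,0,0]';python3 -m inch '[-0.5,3,0,0,0,0,0,-1.3,6,0,0,0,0,0,-1.3,6,0,0,0,0,0]'; python3 -m inch '[-0.5,2,0,0,0,0,0,-1,4,0,0,0,0,0,-1,4,0,0,0,0,0]'
```

```text
clock: 12.47
eef_pos: [0.6032, -0.0433, 0.0893]
tool_rot: [0.63, 0.777, 0.0, 0.005]
ft_force: [-1.1, -6.2, 11.4]
grip_width: 0.0002
grasp_force: 5.1
clock: 12.72
eef_pos: [0.6031, -0.0411, 0.0901]
tool_rot: [0.631, 0.776, -0.002, 0.008]
ft_force: [1.2, -15.8, 10.3]
grip_width: -0.0001
grasp_force: 13.5
clock: 12.97
eef_pos: [0.6031, -0.0404, 0.0908]
tool_rot: [0.632, 0.775, -0.004, 0.011]
ft_force: [1.0, -24.5, 12.5]
grip_width: -0.0003
grasp_force: 15.0
```

```bash
python3 -m inch '[1,-5,0,0,0,0,0,2,-8,0,0,0,0,0,2,-8,5,0,0,0,0,2,-8,12,0,0,0,0,2,-8,20,0,0,0,0,2,-8,30,0,0,0,0,2,-10,60,0,0,0,0,2,-10,90,0,0,0,0]';python3 -m inch '[0,-30,40,0,0,0,0,-30,-70,60,0,0,0,0,-60,-110,60,0,0,0,0,-90,-150,60,0,0,0,0,-120,-180,60,0,0,0,0,-120,-180,60,0,0,0,0,-120,-180,60,0,0,0,0]'
cat > chk.py <<'E'
from h import *
from scipy.optimize import least_squares
for c in("top","scene"):
  for k in range(2):
    im=bot.camera(c); cv2.imwrite(f"pics/f_{c}.png",im)
    for n,z,f in(("clip_pad",.074,(-20,-126)),("clip_rib",.1,(-20,-101.5)),("clip_foot",.048,(-20,-48)),("plate",.04,(30,0)),("plate_front",.044,(-60,0)),("glue",0,None),("bracket",0,None)):
        r=bot.spot_point(c,n); e=None if f is None else [round(594.8+.976*f[0]-.2163*f[1]),round(77.5+.2163*f[0]+.976*f[1])]
        print(c,n,"expect",e,[(round(x["confidence"],2),np.round(px2w(c,x["uv"],z)[:2]*1000).tolist()) for x in r[:1]])
# red blob centroid in top view
im=bot.camera("top").astype(int); m=(im[...,2]>110)&(im[...,1]<60)&(im[...,0]<70); m[:, :300]=0; m[:,380:]=0; m[:140]=0;m[230:]=0
v,u=np.nonzero(m); print("red",len(u),u.min(),u.max(),v.min(),v.max())
im=cv2.imread("pics/top0.png").astype(int); m=(im[...,2]>110)&(im[...,1]<60)&(im[...,0]<70); m[:, :300]=0; m[:,380:]=0; m[:140]=0;m[230:]=0
v,u=np.nonzero(m); print("red before",len(u),u.min(),u.max(),v.min(),v.max())
E
python3 chk.py
```

```text
clock: 13.63
eef_pos: [0.5987, -0.0405, 0.1751]
tool_rot: [0.629, 0.777, -0.001, -0.002]
ft_force: [0.8, 0.7, 0.1]
grip_width: -0.0006
grasp_force: 0.0
clock: 14.22
eef_pos: [0.4764, -0.2244, 0.2364]
tool_rot: [0.632, 0.775, -0.001, -0.0]
ft_force: [-0.4, -0.3, 0.4]
grip_width: 0.0003
grasp_force: 0.0
top clip_pad expect [603, -50] [(0.91, [609.0, -50.0])]
top clip_rib expect [597, -26] [(0.7, [600.0, -30.0])]
top clip_foot expect [586, 26] [(0.77, [583.0, 23.0])]
top plate expect [624, 84] [(0.96, [623.0, 79.0])]
top plate_front expect [536, 65] [(0.94, [534.0, 59.0])]
top glue expect None [(0.58, [708.0, -64.0])]
top bracket expect None [(0.66, [487.0, -110.0])]
top clip_pad expect [603, -50] [(0.75, [612.0, -49.0])]
top clip_rib expect [597, -26] [(0.55, [597.0, -31.0])]
top clip_foot expect [586, 26] [(0.79, [579.0, 25.0])]
top plate expect [624, 84] [(0.9, [630.0, 78.0])]
top plate_front expect [536, 65] [(0.94, [539.0, 57.0])]
top glue expect None [(0.73, [718.0, -61.0])]
top bracket expect None [(0.64, [494.0, -107.0])]
scene clip_pad expect [603, -50] []
scene clip_rib expect [597, -26] [(0.62, [616.0, -9.0])]
scene clip_foot expect [586, 26] [(0.61, [580.0, 25.0])]
scene plate expect [624, 84] [(0.93, [625.0, 81.0])]
scene plate_front expect [536, 65] [(0.84, [546.0, 73.0])]
scene glue expect None [(0.63, [710.0, -51.0])]
scene bracket expect None [(0.65, [391.0, -321.0])]
scene clip_pad expect [603, -50] [(0.97, [595.0, -60.0])]
scene clip_rib expect [597, -26] [(0.94, [609.0, -13.0])]
scene clip_foot expect [586, 26] [(0.61, [580.0, 25.0])]
scene plate expect [624, 84] [(0.71, [615.0, 85.0])]
scene plate_front expect [536, 65] [(0.63, [544.0, 64.0])]
scene glue expect None [(0.57, [717.0, -54.0])]
scene bracket expect None [(0.52, [491.0, -117.0])]
red 423 303 344 144 195
red before 385 321 361 170 191
```

```bash
python3 - <<'E'
import cv2,numpy as np
a=cv2.cvtColor(cv2.resize(cv2.imread("pics/s5.png"),(140,110),interpolation=cv2.INTER_AREA),6).astype(np.float32)
b=cv2.cvtColor(cv2.imread("pics/f_scene.png")[190:300,280:420],6).astype(np.float32)
for n,(x,y,w,h) in dict(print=(58,48,34,28),roof=(8,55,60,50),leftyellow=(96,38,20,14)).items():
    t=a[y:y+h,x:x+w]; r=cv2.matchTemplate(b,t,cv2.TM_CCOEFF_NORMED); m=cv2.minMaxLoc(r); print(n,m[1],np.array(m[3])-(x,y))
E
```

```text
print 0.9875292778015137 [0 0]
roof 0.9980742335319519 [0 0]
leftyellow 0.9907186627388 [0 0]
```

The plate hasn't moved since it was pushed home, and the clip is fully forward with its jaw shut.

```bash
python3 -c "
from workcell import bot
print(bot.job_done())"
```

```text
the job is handed in; nothing more can be done
None
```

I slid the plate fully home, pressed the clip open and pushed it to its stop over the plate's side edge. I then released it so the jaw could close, and handed the job in at about 15 s. The camera checks place the plate and clip where they should be, but the closed jaw itself was not measured.

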